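# Free the stuck stopper of the dishwasher-tablet jar

### The arm

A 6-joint arm with a two-finger parallel gripper is mounted at the origin on a cart in front of the work surface, level with it; the furniture and walls round the work are solid. World frame = base frame: x ahead of the robot, y to its left, z up, the work surface at z = 0. Lengths are in mm, angles in rad, forces in N, time in s.
With the tool pointing down it reaches from about 350 to 975 mm from the base axis. Payload 17.4 kg.
Tool frame: the origin (TCP) lies midway between the tips of the shut fingers; the grasp point (between the pads) lies 19 mm behind it (robot.grasp_offset is the z of the grasp point in the tool frame, in mm); z points along the fingers, y is the line along which they close (so a half turn about z gives the same grasp; the last joint's range is limited). The gripper opens to 85 mm and grips with 20 to 120 N. Pads are 22 mm wide; open, the fingers measure 114 mm over their backs; the gripper's body (76 mm by 85 mm) begins 54 mm behind the grasp point. The pads swing forward as they close: fully open they stand 13 mm farther back than shut.
Start: joints at [-1.228, 0.116, 1.442, -0, 1.584, -0.038], TCP at [250.864, -626.658, 231.303] pointing down, gripper open.
Joint ranges: [-2.83, 2.83], [-0.83, 2.19], [0.07, 2.5], [-1.14, 4.28], [0.01, 3], [-2.97, 2.97]. Speed limits (rad/s): [1.89, 1.89, 2.22, 3.14, 3.14, 3.14].

### API

Orientations are given as a 3x3 rotation matrix whose columns are the frame's x, y, z axes.
In Python, from station import robot gives the robot as it stands.
- The arm moves only by the tool step_arm, never from a script. Its argument "rows" is a list of rows, each an object of numbers: "gripper": the opening, from 0 (shut) to 1 (fully open); "dx", "dy", "dz": the shift along the world's x, y, z in m; "spin": the turn about the world's z in degrees. In form: [{"gripper": .., "dx": .., "dy": .., "dz": .., "spin": ..}, ...]. A call has 1 to 5 rows; each row shifts and turns the commanded pose from where the row before left it; what a row does not reach is not made up. A row lasts 1/8 s, in which the tool goes at most 62.5 mm and 10.7 degrees, less where a joint would pass 70% of its speed; a pose out of reach is approached as far as the arm can. A call is refused whole if a number of a shift passes 0.0625 or a number of a turn 10.7, either way. A call with a gripper value outside its range is refused whole. The fingers move at their own pace and stop on an object; the grip force is fixed at half the most. Time passes only in rows, so rows that do not move let the fingers close. It gives the time, the measured TCP pose, the force, the opening and the grip force at its end, in the units of the state.
- robot.sense(): the state, without advancing time (a new reading comes with each control period).
- robot.camera(name): name is "side" or "top" or "wrist"; returns the picture (400x640x3 uint8, red, green, blue); there is no depth.
- robot.camera_info(name): a dict with "fx", "fy", "cx", "cy" (pixels), "k1" (the pictures are not rectified: a ray, as slopes to the right and down, at radius r is drawn at 1 + k1 r^2 times it, then the intrinsics apply), "cam_to_world" (4x4, takes a point from camera to world coordinates). Camera axes: x right, y up, looking along -z (the intrinsics and any distortion apply to the point x, -y, -z); pixel columns grow to the right and rows downward; lengths in mm; the calibration is good to about 2 mm. A picture is of the moment at which its call begins: read the wrist's pose just before it. camera_info takes no time and is no camera call; for the wrist camera it gives the pose at the moment of the call.
- robot.job_done(): hands the job in; it is judged then, once.
Trained networks look in the newest picture that a camera, given by its name, has taken for a name from the list of things; names that differ only in an ending like _2 or _b are one class to them, and where a whole thing is asked for, a point or a joint stands for the part that bears it (a point fixed in the world has none). Each returns a list of dicts, best first, with "conf" (0 to 1); they miss things now and then, are a little off and sometimes report something else, mostly with a low value. They report only what shows in the picture. A call takes as long as a camera call.
- robot.boxes_of(camera, query): "rect" ([left, top, right, bottom] in pixels, round what is visible of it).
- robot.outline_of(camera, query): "pixels" (400x640 bool, what is visible of it) and "rect" ([left, top, right, bottom] in pixels, round what is visible of it).
The state is a dict: "clock": time; "qpos": joint angles; "qvel": joint speeds; "joint_torque": joint torques, N m; "position": TCP position; "ee_rot": TCP orientation; "wrist_force": force on the tool from outside, world axes, zero at the start; "moment": the same for the moment, N m; "finger_gap": opening from 0.0 (shut) to 1.0 (fully open); "grasp_force": force on a finger pad.
Only numpy, scipy, OpenCV 4.12 (cv2) and the standard library are available. Lean on these libraries where they do the work, as an engineer would, in place of code of your own. Each camera call takes 0.05 s, during which the arm holds its last target. There are 200 camera calls.

### The job

I am about to top up the dishwasher-tablet jar, but its tapered wooden stopper is stuck fast in the seal: rock it from side to side while you ease it out along the slanting mouth, so that the jar itself stays standing where it is and is not lifted, tipped or dragged along. First stand the stopper upright on its flat foot on the glass board, then put the stray tablet that lies on the worktop into the open jar. Leave the jar open and do not knock over the other things.

Things in the scene. Friction and masses are not known exactly. Their poses are not given: they have to be found in the camera images.
- jar: Loose white stoneware jar, about 1.8 kg, hollow, belly 134 mm across, foot 120 mm across; its short neck leans over to the front. Origin: centre of the underside; z up, the mouth leans towards -x, y sideways. Highest point of the rim 158 mm up, floor inside 9 mm up, a few tablets inside. It stands by its weight only: a straight pull on the seated stopper drags or lifts it.
- jar_mouth (a point): Centre of the jar's mouth in the plane of the rim, 47 mm in front of (-x) and 133 mm above the jar's origin. z points out of the mouth along its axis, 35 degrees from vertical towards the jar's front; y sideways. Rim 87 mm across outside, 72 mm inside.
- jar_seal (a point): Centre of the springy grey silicone lip inside the neck, on the mouth's axis 8 mm below the rim plane; axes as at the mouth. It leaves 51 mm clear when open. It grips the plug with about 30 to 40 N against a straight pull; rocked about this point 10 degrees each way towards the bar's faces, the plug gives some mm a swing with little pull.
- stopper_grip (a point): Middle of the bar grip of the loose wooden stopper (90 g, 71 mm high) in the jar's mouth, on its axis: 52 mm above its foot, 19 mm below its top, 26 mm outside the rim plane when seated. z along its axis from foot to grip, y across the bar, x along it. Bar 22 mm thick (y), 44 mm long (x), 40 mm high, standing on the plug's top.
- stopper_foot (a point): Centre of the flat foot of the stopper, on its axis; axes as at the grip. The plug is 31 mm long, 54 mm across at the foot and 57 mm at the top (taper 1:15); seated, its top stands 5 mm proud of the rim and its foot is 26 mm below the rim plane. It is free of the lip when drawn out about 20 mm.
- stopper: The stopper as a whole; this origin lies on its axis 26 mm above the foot, and its frame is parallel to the jar's when seated (so its z is not the stopper's axis).
- board: Glass board, 405 mm (x) by 310 mm (y), lying flat and fixed on the worktop to the right; its top is 7 mm above the worktop. Origin: centre of its underside at worktop height.
- tablet_center (a point): Centre of the stray dishwasher tablet lying flat on the worktop to the left of the jar: a rounded off-white block 26 mm (x) by 36 mm (y) by 16 mm high with a small dome on top, 20 g, loose; z up.
- tablet: The same tablet; origin: centre of its underside.
- salt: Bystander: salt shaker, 44 mm wide, 90 mm high, loose, behind the jar; origin under its centre.
- spice_a: Bystander: spice jar with a red cap, 45 mm wide, 106 mm high, loose, behind the jar; origin under its centre.
- spice_b: Bystander: another such spice jar, 45 mm wide, 106 mm high, loose, behind the jar; origin under its centre.
- liquid: Bystander: slim bottle of washing-up liquid, 38 x 64 mm, 202 mm high, loose, behind the jar; origin under its centre.

How it is judged (in metres and radians):
On the way, in this order (a step that is already met when the one before it is completed fails the run):
1. the stopper is fully out of the jar's mouth (distance between stopper_foot and jar_mouth above 0.06 m), for 0.1 s.
2. the stopper stands upright on the glass board, let go (angle between stopper_foot's own z axis and vertical below 0.12 rad and z of stopper_foot in the frame of board between 0.002 and 0.012 m and x of stopper_foot in the frame of board between -0.19 and 0.19 m and y of stopper_foot in the frame of board between -0.143 and 0.143 m and contact force between the fingers and stopper below 0.1 N), for 0.2 s.
3. the tablet lies inside the open jar, let go (horizontal distance between tablet_center and jar below 0.065 m and height (world z) of tablet_center below 0.075 m and z of tablet_center in the frame of jar above 0.005 m and linear speed of tablet below 0.03 m/s and contact force between the fingers and tablet below 0.1 N), for 0.2 s.
At the end, for the whole second after the job is handed in: The stopper stands upright (within 7 degrees) on its foot on the glass board (centre of the foot at least 12 mm inside the board's edge), let go and at rest; the tablet lies inside the jar; the jar stands upright and flat on the worktop within 30 mm of where it stood (all of step 2 and horizontal distance between tablet_center and jar below 0.065 m and height (world z) of tablet_center below 0.075 m and z of tablet_center in the frame of jar above 0.005 m and linear speed of each of tablet, stopper, jar below 0.03 m/s and angle between jar's own z axis and vertical below 0.05 rad and height (world z) of jar below 0.004 m and distance of jar from where it was at the start of the episode below 0.03 m); the robot touches nothing.
It fails at once if the jar is lifted off the worktop, tipped by more than 6 degrees or dragged by more than 30 mm (height (world z) of jar above 0.01 m or angle between jar's own z axis and vertical above 0.105 rad or distance of jar from where it was at the start of the episode above 0.03 m).
It fails at once if one of the things standing round about is knocked over (angle between any of salt, spice_a, spice_b, liquid's own z axis and vertical above 0.6 rad).
It also fails if it takes over 72 s, if anything falls off the work surface, if the arm or the gripper's body presses on something with over 40 N, if the wrist force passes 120 N, or if a joint passes its speed limit or range.

## Working session

There is one attempt and no reset: what is moved stays moved. The work goes in short steps, Python scripts to look and compute and a tool call to move; the robot and the scene stay as the last step left them, time stands still between calls to the robot, and variables do not carry over. Pictures are saved under pics/ and viewed, at most 10 in all, crops included, and the job is handed in when it is done.

Besides the shell and the picture viewer there is one more tool, called after "Call:" as a command line: name --argument value ..., lists and objects as JSON in quotes. step_arm: Moves the arm, as the interface text tells. Its arguments: {"type":"object","properties":{"rows":{"type":"array","items":{"type":"object","properties":{"gripper":{"type":"number"},"dx":{"type":"number"},"dy":{"type":"number"},"dz":{"type":"number"},"spin":{"type":"number"}}}}},"required":["rows"]}

```bash
ls; mkdir -p pics
cat > h.py <<'E'
import numpy as np, cv2
from station import robot
def shot(c,name=None):
    im=robot.camera(c)
    if name: cv2.imwrite(f'pics/{name}.png',im[:,:,::-1])
    return im
def ray(c,uv,info=None):
    i=info or robot.camera_info(c)
    K=np.array([[i['fx'],0,i['cx']],[0,i['fy'],i['cy']],[0,0,1]])
    p=np.array([(uv[0]-i['cx'])/i['fx'],(uv[1]-i['cy'])/i['fy']]);q=p.copy()
    for _ in range(20): q=p/(1+i['k1']*(q@q))
    T=np.array(i['cam_to_world']);d=T[:3,:3]@np.array([q[0],-q[1],-1]);return T[:3,3],d/np.linalg.norm(d)
def proj(c,P,info=None):
    i=info or robot.camera_info(c);T=np.array(i['cam_to_world'])
    q=T[:3,:3].T@(np.asarray(P,float)-T[:3,3]);p=np.array([q[0],-q[1]])/-q[2]
    p=p*(1+i['k1']*(p@p));return np.array([p[0]*i['fx']+i['cx'],p[1]*i['fy']+i['cy']])
def tri(rs):
    A=0;b=0
    for o,d in rs:
        M=np.eye(3)-np.outer(d,d);A=A+M;b=b+M@o
    return np.linalg.solve(A,b)
def atz(c,uv,z,info=None):
    o,d=ray(c,uv,info);return o+d*(z-o[2])/d[2]
E
python3 - <<'E'
from h import *
ims=[shot('side','s0'),shot('top','t0')]
for c in('side','top'):
    i=robot.camera_info(c);print(c,i['fx'],np.round(np.array(i['cam_to_world']),2).tolist())
    for q in('jar','stopper','stopper_grip','tablet','board','salt','spice_a','liquid'):
        print(q,[(np.round(r['rect']).astype(int).tolist(),round(r['conf'],2)) for r in robot.boxes_of(c,q)[:2]])
E
```

```text
pics
side 460.5231877013508 [[-0.57, 0.64, -0.52, -89.91], [-0.82, -0.45, 0.34, 492.38], [-0.02, 0.62, 0.78, 1166.19], [0.0, 0.0, 0.0, 1.0]]
jar [([300, 198, 345, 245], 0.75)]
stopper [([317, 208, 336, 231], 0.86), ([220, 216, 239, 242], 0.69)]
stopper_grip [([317, 204, 338, 226], 0.58), ([255, 152, 272, 204], 0.41)]
tablet []
board [([326, 114, 425, 224], 0.72)]
salt [([223, 217, 239, 242], 0.73)]
spice_a [([287, 167, 305, 199], 0.81), ([304, 149, 318, 178], 0.77)]
liquid [([254, 152, 273, 204], 0.63)]
top 408.14147197856073 [[0.05, 0.97, -0.22, 424.65], [-1.0, 0.05, -0.01, 39.74], [0.0, 0.22, 0.98, 1039.69], [0.0, 0.0, 0.0, 1.0]]
jar [([294, 206, 349, 259], 0.61), ([289, 122, 312, 164], 0.55)]
stopper [([302, 234, 328, 264], 0.77)]
stopper_grip [([301, 237, 327, 264], 0.81)]
tablet [([192, 239, 210, 252], 0.54)]
board [([393, 128, 519, 294], 0.78)]
salt [([221, 167, 247, 187], 0.87)]
spice_a [([322, 154, 336, 180], 0.96), ([355, 139, 383, 167], 0.8)]
liquid [([288, 123, 310, 166], 0.71)]
```

View pics/s0.png

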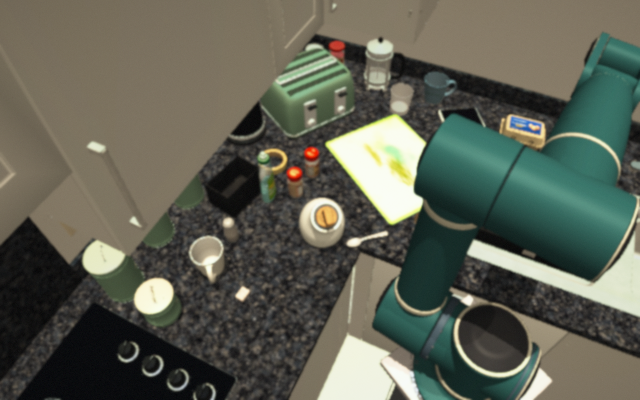

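View pics/t0.png

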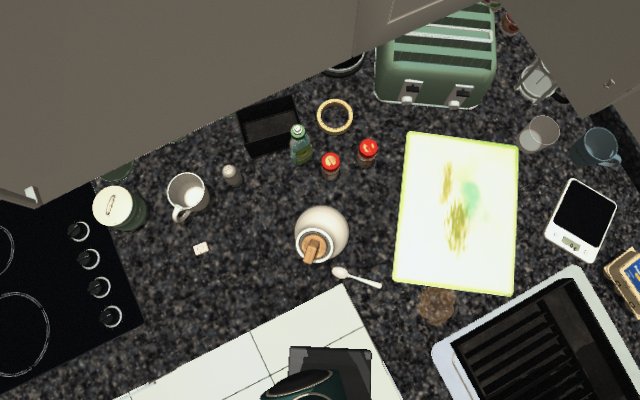

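Run:
```python
from h import *
print('tablet',tri([ray('side',(242,294)),ray('top',(201,248))]), atz('top',(201,248),16))
print('grip',tri([ray('side',(326,215)),ray('top',(314,246))]))
print('jar belly z70',atz('top',(321,233),70))
for uv in((407,131),(518,148),(513,296),(394,281)): print('board',atz('top',uv,7))
print(robot.camera_info('wrist')['cam_to_world'],robot.camera_info('wrist')['fx'])
for n,uv in dict(salt=(232,176),sa=(331,163),sb=(368,152),liq=(297,132)).items(): print(n,atz('top',uv,100)[:2])
print(robot.sense()['ee_rot'])
```

```text
tablet [509.06530955 358.2387939    4.74693265] [508.31572959 354.96251867  16.        ]
grip [516.16956234  67.51925696 138.15391139]
jar belly z70 [554.61959674  54.29063979  70.        ]
board [ 851.48382928 -163.1411533     7.        ]
board [ 820.18334086 -468.83822158    7.        ]
board [ 425.87261064 -435.06077922    7.        ]
board [ 451.49271945 -132.66465938    7.        ]
[[ 3.71866186e-01  8.86923800e-01  2.74010424e-01  3.20648199e+02]
 [-9.28286267e-01  3.55418161e-01  1.09373388e-01 -5.99783326e+02]
 [-3.82419742e-04 -2.95032378e-01  9.55487179e-01  3.75584518e+02]
 [ 0.00000000e+00  0.00000000e+00  0.00000000e+00  1.00000000e+00]] 346.81730489577836
salt [676.82678583 273.92163614]
sa [720.90788415  38.5262158 ]
sb [753.36829889 -49.86663118]
liq [796.28637782 125.5131307 ]
[[ 9.28364017e-01  3.71672236e-01 -9.13828712e-06]
 [ 3.71672236e-01 -9.28364017e-01  3.63945963e-05]
 [ 5.04320407e-06 -3.71838813e-05 -9.99999999e-01]]
```

Call:
step_arm --rows '[{"dx": 0.019, "dy": 0.057, "dz": 0.006, "gripper": 1}, {"dx": 0.019, "dy": 0.057, "dz": 0.006, "gripper": 1}, {"dx": 0.019, "dy": 0.057, "dz": 0.006, "gripper": 1}, {"dx": 0.019, "dy": 0.057, "dz": 0.006, "gripper": 1}, {"dx": 0.019, "dy": 0.057, "dz": 0.006, "gripper": 1}]'

```text
schema error: expected keys gripper, dx, dy, dz, spin
```

Call:
step_arm --rows '[{"dx": 0.019, "dy": 0.057, "dz": 0.006, "spin": -7, "gripper": 1}, {"dx": 0.019, "dy": 0.057, "dz": 0.006, "spin": -7, "gripper": 1}, {"dx": 0.019, "dy": 0.057, "dz": 0.006, "spin": -7, "gripper": 1}, {"dx": 0.019, "dy": 0.057, "dz": 0.006, "spin": -7, "gripper": 1}, {"dx": 0.019, "dy": 0.057, "dz": 0.006, "spin": -7, "gripper": 1}]'

```text
clock: 1.52
position: [346.0, -339.8, 261.6]
ee_rot: [[0.973, -0.232, 0.0], [-0.232, -0.973, -0.0], [0.001, 0.0, -1.0]]
wrist_force: [0.8, -0.8, 0.8]
finger_gap: 1.0
grasp_force: 0.0
```

Call:
step_arm --rows '[{"dx": 0.019, "dy": 0.057, "dz": 0.006, "spin": -6, "gripper": 0.6}, {"dx": 0.019, "dy": 0.057, "dz": 0.006, "gripper": 0.6}, {"gripper": 0.6}, {"gripper": 0.6}]'

```text
schema error: expected keys gripper, dx, dy, dz, spin
```

Run:
```python
from h import *
s=robot.sense();print(s['clock'],s['position'],s['ee_rot'][:,1],s['qpos'],s['finger_gap'],s['wrist_force'])
import pickle
i=robot.camera_info('wrist');shot('wrist','w1');pickle.dump(i,open('w1.pkl','wb'))
for q in('jar','stopper','stopper_grip'):
    print(q,[(np.round(r['rect']).astype(int).tolist(),round(r['conf'],2)) for r in robot.boxes_of('wrist',q)[:2]])
```

```text
1.525 [ 346.04350124 -339.82998268  261.64537767] [-2.32350984e-01 -9.72631983e-01  2.15105503e-04] [-8.29009044e-01 -3.11730504e-01  1.79009566e+00  1.15770742e-04
  1.66267294e+00  9.76292009e-01] 0.9997648981071301 [ 0.77917491 -0.7521634   0.79946744]
jar []
stopper []
stopper_grip []
```

View pics/w1.png

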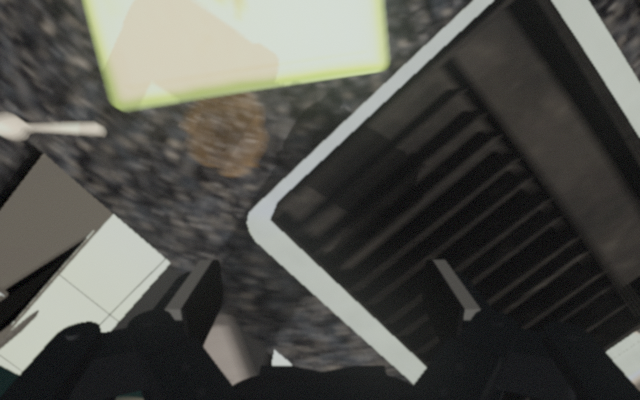

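Call:
step_arm --rows '[{"dx": 0.014, "dy": 0.06, "dz": 0.006, "spin": -6, "gripper": 0.6}, {"dx": 0.014, "dy": 0.06, "dz": 0.006, "spin": 0, "gripper": 0.6}, {"dx": 0.014, "dy": 0.06, "dz": 0.006, "spin": 0, "gripper": 0.6}, {"dx": 0.014, "dy": 0.06, "dz": 0.006, "spin": 0, "gripper": 0.6}, {"dx": 0.014, "dy": 0.06, "dz": 0.006, "spin": 0, "gripper": 0.6}]'

```text
clock: 2.35
position: [416.2, -40.9, 291.4]
ee_rot: [[0.944, -0.329, 0.0], [-0.329, -0.944, -0.0], [0.0, 0.0, -1.0]]
wrist_force: [1.2, -0.3, 0.7]
finger_gap: 0.601
grasp_force: 0.0
```

Call:
step_arm --rows '[{"dx": 0.014, "dy": 0.06, "dz": 0.006, "spin": 0, "gripper": 0.6}, {"dx": 0.014, "dy": 0.06, "dz": 0.006, "spin": 0, "gripper": 0.6}, {"dx": 0, "dy": 0, "dz": 0, "spin": 0, "gripper": 0.6}, {"dx": 0, "dy": 0, "dz": 0, "spin": 0, "gripper": 0.6}]'

```text
clock: 2.85
position: [444.3, 77.6, 302.8]
ee_rot: [[0.945, -0.328, -0.001], [-0.328, -0.945, -0.0], [-0.001, 0.001, -1.0]]
wrist_force: [0.4, -1.2, -0.1]
finger_gap: 0.598
grasp_force: 0.0
```

Run:
```python
from h import *
s=robot.sense();print(s['clock'],s['position'],s['ee_rot'][:,1],s['qpos'],s['finger_gap'],s['wrist_force'])
import pickle
i=robot.camera_info('wrist');shot('wrist','w2');pickle.dump(i,open('w2.pkl','wb'))
for q in('jar','stopper','stopper_grip'):
    print(q,[(np.round(r['rect']).astype(int).tolist(),round(r['conf'],2)) for r in robot.boxes_of('wrist',q)[:2]])
```

```text
2.85 [444.30378799  77.55814661 302.82552561] [-3.28223905e-01 -9.44599627e-01  7.82558585e-04] [ 1.16486884e-01 -3.88915891e-01  1.78197141e+00 -3.72017924e-04
  1.74957677e+00  2.02164035e+00] 0.5984433064156603 [ 0.35081721 -1.17213117 -0.07125354]
jar [([244, 0, 369, 128], 0.63)]
stopper [([462, 2, 640, 94], 0.72), ([244, 1, 370, 131], 0.6)]
stopper_grip [([271, 64, 341, 148], 0.88)]
```

View pics/w2.png

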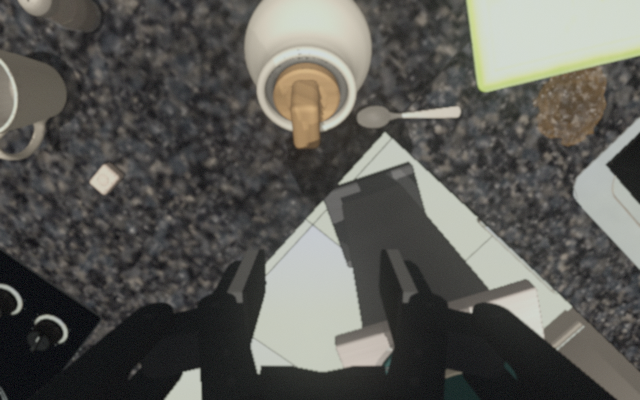

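Call:
step_arm --rows '[{"dx": 0.02, "dy": -0.007, "dz": 0, "spin": 0, "gripper": 0.6}, {"dx": 0.02, "dy": -0.007, "dz": 0, "spin": 0, "gripper": 0.6}, {"dx": 0, "dy": 0, "dz": 0, "spin": 0, "gripper": 0.6}, {"dx": 0, "dy": 0, "dz": 0, "spin": 0, "gripper": 0.6}]'

```text
clock: 3.55
position: [483.5, 63.9, 303.3]
ee_rot: [[0.944, -0.33, -0.0], [-0.33, -0.944, 0.0], [-0.0, 0.0, -1.0]]
wrist_force: [-0.3, -0.2, -0.5]
finger_gap: 0.6
grasp_force: 0.0
```

Run:
```python
from h import *
import pickle
s=robot.sense();print(s['clock'],s['position'])
i=robot.camera_info('wrist');im=shot('wrist');pickle.dump(i,open('w3.pkl','wb'));cv2.imwrite('pics/w3raw.png',im[:,:,::-1])
for q in('jar','stopper_grip','stopper'):
    for r in robot.outline_of('wrist',q)[:2]: print(q,np.round(r['rect']),round(r['conf'],2),r['pixels'].sum())
a=cv2.imread('pics/w2.png')[0:170,220:400];b=im[:,:,::-1][60:260,220:420]
cv2.imwrite('pics/c3.png',np.hstack([cv2.resize(a,(400,378)),cv2.resize(b,(378,378))]))
```

```text
3.55 [483.54001106  63.85153055 303.31256813]
jar [456.   2. 640. 128.] 0.63 19104
jar [248.  28. 369. 172.] 0.57 11286
stopper_grip [278. 114. 342. 197.] 0.93 3580
stopper [268. 114. 342. 196.] 0.86 3492
```

View pics/c3.png

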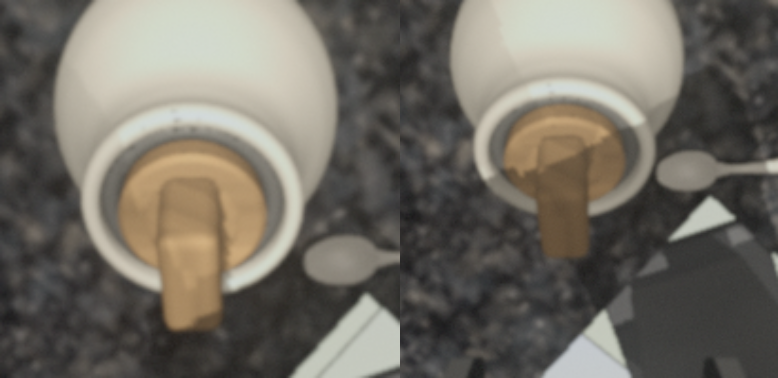

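```bash
cat > m.py <<'E'
from h import *
a=np.radians(35);R0=np.array([[np.cos(a),0,-np.sin(a)],[0,1,0],[np.sin(a),0,np.cos(a)]])
def Rz(t): c,s=np.cos(t),np.sin(t);return np.array([[c,-s,0],[s,c,0],[0,0,1]])
def W(p,m): # mouth frame -> world ; p=x,y,yaw,dz
    return np.array([p[0],p[1],p[3]])+Rz(p[2])@(np.array([-47,0,133])+R0@np.array(m,float))
E
python3 - <<'E'
from m import *
import pickle
from scipy.optimize import least_squares
i2,i3=[pickle.load(open(f'w{k}.pkl','rb')) for k in(2,3)]
ob=[]
def add(i,m,u,v): ob.append((i,m,(u,v)))
f2=lambda x,y:(220+x/2.222,y/2.222)
f3=lambda x,y:(220+(x-400)/1.89,60+y/1.89)
add(i2,(0,43.5,0),*f2(82,200));add(i2,(0,-43.5,0),*f2(303,200));add(i2,(43.5,0,0),*f2(190,103));add(i2,(-43.5,0,0),*f2(190,293))
add(i2,(-22,11,45),*f2(164,330));add(i2,(-22,-11,45),*f2(219,329));add(i2,(22,11,45),*f2(162,235));add(i2,(22,-11,45),*f2(222,233))
add(i3,(0,43.5,0),*f3(474,150));add(i3,(0,-43.5,0),*f3(656,150));add(i3,(43.5,0,0),*f3(565,80));add(i3,(-43.5,0,0),*f3(565,215))
add(i3,(-22,11,45),*f3(542,256));add(i3,(-22,-11,45),*f3(588,257))
it,is_=robot.camera_info('top'),robot.camera_info('side')
def res(p): return np.concatenate([proj(0,W(p,m),i)-uv for i,m,uv in ob])
r=least_squares(res,[555,54,-.33,0],loss='soft_l1');p=r.x
print(p,np.degrees(p[2]));print(np.round(res(p).reshape(-1,2),1))
np.save('p.npy',p)
for n,m in dict(mouth=(0,0,0),seal=(0,0,-8),grip=(0,0,26),top=(0,0,45)).items(): print(n,W(p,m),proj(0,W(p,m),it),proj(0,W(p,m),is_))
E
```

```text
[ 5.62506493e+02  4.86708927e+01 -3.44483955e-01 -4.40733957e-01] -19.73747675242434
[[ 0.3  3.1]
 [ 0.7  4. ]
 [ 0.3 -0.3]
 [ 2.7 -0.3]
 [-0.9 -0.7]
 [ 0.6 -0. ]
 [-3.4 -1.2]
 [-0.6  0. ]
 [ 0.6  1.6]
 [ 0.3  2.4]
 [-1.  -0.9]
 [ 1.5 -0.2]
 [-0.9 -0.2]
 [-0.1 -0.5]]
mouth [518.26775024  64.54330952 132.55926604] [315.32124594 245.24812331] [326.59632784 215.19818095]
seal [522.58678013  62.99368496 126.00604969] [316.18041255 243.66209194] [326.15832137 215.28392612]
grip [504.23090311  69.57958932 153.85721919] [312.43148955 250.5820033 ] [328.05821224 214.91196583]
top [493.97320713  73.25994763 169.42110804] [310.22038548 254.66256331] [329.16519577 214.69520097]
```

Call:
step_arm --rows '[{"dx": 0.009, "dy": 0.003, "dz": -0.05, "spin": 0, "gripper": 0.5}, {"dx": 0.0095, "dy": 0.0035, "dz": -0.05, "spin": -0.4, "gripper": 0.5}, {"dx": 0, "dy": 0, "dz": -0.035, "spin": 0, "gripper": 0.5}, {"dx": 0, "dy": 0, "dz": -0.03, "spin": 0, "gripper": 0.5}, {"dx": 0, "dy": 0, "dz": 0, "spin": 0, "gripper": 0.5}]'

```text
clock: 4.38
position: [501.3, 70.9, 136.6]
ee_rot: [[0.942, -0.335, -0.003], [-0.335, -0.942, -0.0], [-0.003, 0.001, -1.0]]
wrist_force: [-0.7, 0.5, 1.0]
finger_gap: 0.503
grasp_force: 0.0
```

Call:
step_arm --rows '[{"dx": 0, "dy": 0, "dz": 0, "spin": 0, "gripper": 0.35}, {"dx": 0, "dy": 0, "dz": 0, "spin": 0, "gripper": 0.2}, {"dx": 0, "dy": 0, "dz": 0, "spin": 0, "gripper": 0.0}, {"dx": 0, "dy": 0, "dz": 0, "spin": 0, "gripper": 0.0}, {"dx": 0, "dy": 0, "dz": 0, "spin": 0, "gripper": 0.0}]'

```text
clock: 5.0
position: [503.1, 71.0, 140.0]
ee_rot: [[0.942, -0.335, 0.003], [-0.335, -0.942, 0.0], [0.002, -0.001, -1.0]]
wrist_force: [-0.4, 1.1, 7.5]
finger_gap: 0.251
grasp_force: 60.5
```

Run:
```python
from m import *
p=np.load('p.npy');s=robot.sense();print(s['clock'],s['position'],s['wrist_force'],s['moment'],s['grasp_force'],s['finger_gap'])
# rocking plan: TCP targets for spin th about vertical axis through seal, with pull d along (rotated) axis
S=W(p,(0,0,-8)); ax=Rz(p[2])@R0[:,2]
t0=s['position'];prev=t0
for th,d in[(8.5,1),(17,2),(8.5,3),(0,4),(-8.5,5),(-17,6),(-8.5,7),(0,8),(8.5,9),(17,10),(8.5,11),(0,12),(-8.5,13),(-17,14),(-8.5,15),(0,16),(8.5,17),(17,18),(8.5,19),(0,20)]:
    R=Rz(np.radians(th)); q=S+R@(t0-S)+d*(R@ax)   # approx: axis-following
    print(th,d,np.round(q-prev,1));prev=q
```

```text
5.0 [503.05352437  71.01840075 139.99088918] [-0.42877256  1.14566175  7.46938653] [ 0.17377022 -0.05243778  0.00110501] 60.54490327835083 0.2510556117995918
8.5 1 [-1.5 -2.9  0.8]
17 2 [-1.1 -3.1  0.8]
8.5 3 [-0.   3.4  0.8]
0 4 [0.5 3.4 0.8]
-8.5 5 [1.  3.4 0.8]
-17 6 [1.6 3.3 0.8]
-8.5 7 [-2.6 -2.7  0.8]
0 8 [-2.2 -3.1  0.8]
8.5 9 [-1.7 -3.5  0.8]
17 10 [-1.2 -3.8  0.8]
8.5 11 [0.1 4.  0.8]
0 12 [0.7 4.1 0.8]
-8.5 13 [1.3 4.  0.8]
-17 14 [1.9 3.8 0.8]
-8.5 15 [-2.9 -3.3  0.8]
0 16 [-2.5 -3.8  0.8]
8.5 17 [-1.9 -4.2  0.8]
17 18 [-1.3 -4.5  0.8]
8.5 19 [0.1 4.7 0.8]
0 20 [0.9 4.7 0.8]
```

Call:
step_arm --rows '[{"dx": -0.0015, "dy": -0.003, "dz": 0.001, "spin": 8.5, "gripper": 0}, {"dx": -0.001, "dy": -0.003, "dz": 0.001, "spin": 8.5, "gripper": 0}, {"dx": 0, "dy": 0.0034, "dz": 0.001, "spin": -8.5, "gripper": 0}, {"dx": 0.0005, "dy": 0.0034, "dz": 0.001, "spin": -8.5, "gripper": 0}]'

```text
clock: 5.5
position: [500.5, 71.7, 142.4]
ee_rot: [[0.941, -0.339, 0.001], [-0.339, -0.941, 0.0], [0.0, -0.0, -1.0]]
wrist_force: [5.5, 0.6, -6.8]
finger_gap: 0.247
grasp_force: 60.0
```

Call:
step_arm --rows '[{"dx": 0.001, "dy": 0.0034, "dz": 0.001, "spin": -8.5, "gripper": 0}, {"dx": 0.0016, "dy": 0.0033, "dz": 0.001, "spin": -8.5, "gripper": 0}, {"dx": -0.0026, "dy": -0.0027, "dz": 0.001, "spin": 8.5, "gripper": 0}, {"dx": -0.0022, "dy": -0.0031, "dz": 0.001, "spin": 8.5, "gripper": 0}]'

```text
clock: 6.0
position: [498.0, 72.1, 146.3]
ee_rot: [[0.944, -0.331, -0.0], [-0.331, -0.944, -0.001], [-0.0, 0.001, -1.0]]
wrist_force: [0.8, -6.1, -4.3]
finger_gap: 0.254
grasp_force: 59.9
```

Run:
```python
from m import *
p=np.load('p.npy');s=robot.sense();print(s['clock'],s['position'],s['wrist_force'],s['moment'],s['grasp_force'],s['finger_gap'])
i=robot.camera_info('top');im=shot('top')
a=cv2.resize(im[190:290,260:380,::-1],(480,400));b=cv2.resize(shot('side')[170:270,270:390,::-1],(320,267));b=cv2.copyMakeBorder(b,0,133,0,0,0)
cv2.imwrite('pics/r1.png',np.hstack([a,b]))
print([(np.round(r['rect']),r['conf']) for r in robot.boxes_of('side','jar')[:2]])
```

```text
6.0 [498.00034218  72.11886885 146.34255967] [ 0.78803052 -6.10660196 -4.33650648] [-1.2237889  -0.03285934 -0.50149959] 59.9398809671402 0.25393020439633884
[(array([300., 202., 344., 247.]), 0.61)]
```

View pics/r1.png

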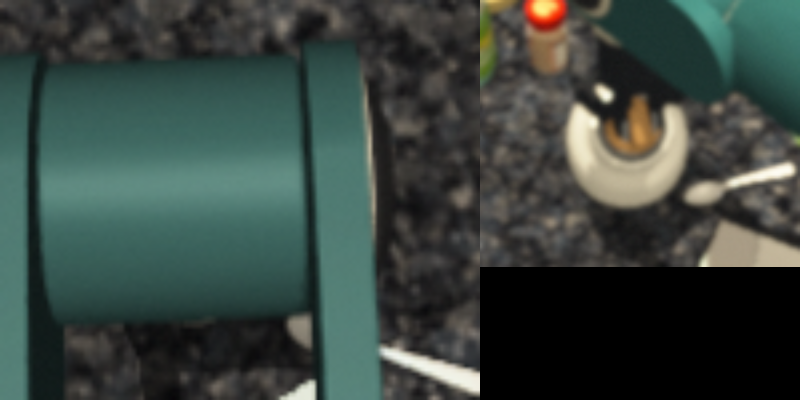

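Call:
step_arm --rows '[{"dx": -0.0017, "dy": -0.0035, "dz": 0.0008, "spin": 8.5, "gripper": 0}, {"dx": -0.0012, "dy": -0.0038, "dz": 0.0008, "spin": 8.5, "gripper": 0}, {"dx": 0, "dy": 0.004, "dz": 0.0008, "spin": -8.5, "gripper": 0}, {"dx": 0.0007, "dy": 0.0041, "dz": 0.0008, "spin": -8.5, "gripper": 0}]'

```text
clock: 6.65
position: [496.0, 73.3, 149.8]
ee_rot: [[0.94, -0.342, 0.0], [-0.342, -0.94, -0.0], [0.0, 0.0, -1.0]]
wrist_force: [-0.8, -3.4, -3.2]
finger_gap: 0.244
grasp_force: 60.7
```

Call:
step_arm --rows '[{"dx": 0.0013, "dy": 0.004, "dz": 0.0008, "spin": -8.5, "gripper": 0}, {"dx": 0.0019, "dy": 0.0038, "dz": 0.0008, "spin": -8.5, "gripper": 0}, {"dx": -0.0029, "dy": -0.0033, "dz": 0.0008, "spin": 8.5, "gripper": 0}, {"dx": -0.0025, "dy": -0.0038, "dz": 0.0008, "spin": 8.5, "gripper": 0}]'

```text
clock: 7.15
position: [493.9, 74.7, 153.2]
ee_rot: [[0.943, -0.333, 0.001], [-0.333, -0.943, 0.001], [0.0, -0.002, -1.0]]
wrist_force: [-0.6, 6.7, 0.8]
finger_gap: 0.251
grasp_force: 60.8
```

Call:
step_arm --rows '[{"dx": -0.0019, "dy": -0.0042, "dz": 0.0008, "spin": 8.5, "gripper": 0}, {"dx": -0.0013, "dy": -0.0045, "dz": 0.0008, "spin": 8.5, "gripper": 0}, {"dx": 0, "dy": 0.0047, "dz": 0.0008, "spin": -8.5, "gripper": 0}, {"dx": 0.0009, "dy": 0.0047, "dz": 0.0008, "spin": -8.5, "gripper": 0}]'

```text
clock: 7.65
position: [491.6, 75.1, 156.3]
ee_rot: [[0.94, -0.342, 0.001], [-0.342, -0.94, 0.0], [0.0, -0.001, -1.0]]
wrist_force: [-0.8, 0.4, 0.0]
finger_gap: 0.249
grasp_force: 60.8
```

Run:
```python
from m import *
s=robot.sense();print(s['clock'],s['position'],s['wrist_force'],s['moment'],s['grasp_force'],s['finger_gap'])
b=cv2.resize(shot('side')[170:270,270:390,::-1],(600,500))
cv2.imwrite('pics/r2.png',b)
print([(np.round(r['rect']),r['conf']) for r in robot.boxes_of('side','jar')[:2]])
```

```text
7.65 [491.56107531  75.06496244 156.33089662] [-0.77758045  0.41357767  0.01334142] [0.07031658 0.30562559 0.04189432] 60.793304443359375 0.2488365672933631
[(array([303., 204., 344., 245.]), 0.67)]
```

View pics/r2.png

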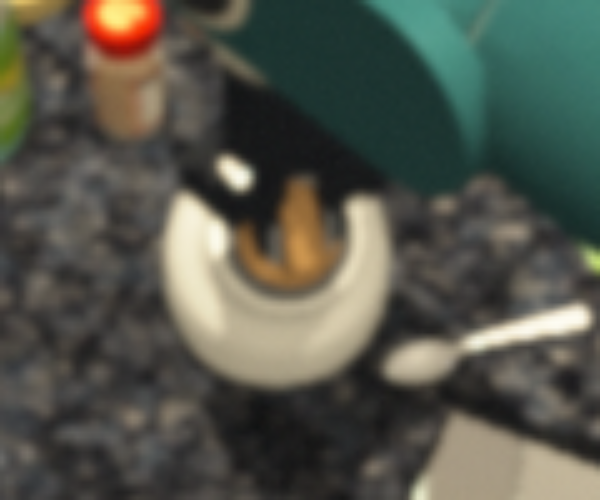

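Call:
step_arm --rows '[{"dx": -0.0045, "dy": 0.0016, "dz": 0.007, "spin": 0, "gripper": 0}, {"dx": -0.0065, "dy": 0.0023, "dz": 0.01, "spin": 0, "gripper": 0}, {"dx": -0.0065, "dy": 0.0023, "dz": 0.01, "spin": 0, "gripper": 0}, {"dx": -0.0065, "dy": 0.0023, "dz": 0.012, "spin": 0, "gripper": 0}, {"dx": -0.0065, "dy": 0.0023, "dz": 0.02, "spin": 0, "gripper": 0}]'

```text
clock: 8.38
position: [460.3, 85.7, 215.9]
ee_rot: [[0.942, -0.335, -0.0], [-0.335, -0.942, -0.0], [-0.0, 0.0, -1.0]]
wrist_force: [0.4, 0.1, -1.0]
finger_gap: 0.25
grasp_force: 60.7
```

Call:
step_arm --rows '[{"dx": 0, "dy": 0, "dz": 0.03, "spin": 0, "gripper": 0}, {"dx": 0.02, "dy": -0.055, "dz": 0, "spin": 0, "gripper": 0}, {"dx": 0.02, "dy": -0.055, "dz": 0, "spin": 0, "gripper": 0}, {"dx": 0.02, "dy": -0.055, "dz": 0, "spin": 0, "gripper": 0}, {"dx": 0.02, "dy": -0.055, "dz": 0, "spin": 0, "gripper": 0}]'

```text
clock: 9.0
position: [541.2, -136.2, 246.3]
ee_rot: [[0.942, -0.335, 0.001], [-0.335, -0.942, -0.0], [0.001, -0.0, -1.0]]
wrist_force: [0.7, 1.0, -0.5]
finger_gap: 0.248
grasp_force: 60.7
```

Call:
step_arm --rows '[{"dx": 0.02, "dy": -0.055, "dz": 0, "spin": 0, "gripper": 0}, {"dx": 0.02, "dy": -0.055, "dz": 0, "spin": 0, "gripper": 0}, {"dx": 0.02, "dy": -0.055, "dz": 0, "spin": 0, "gripper": 0}, {"dx": 0, "dy": 0, "dz": -0.04, "spin": 0, "gripper": 0}, {"dx": 0, "dy": 0, "dz": -0.04, "spin": 0, "gripper": 0}]'

```text
clock: 9.62
position: [601.2, -300.2, 165.0]
ee_rot: [[0.942, -0.336, 0.001], [-0.336, -0.942, -0.0], [0.001, 0.0, -1.0]]
wrist_force: [-0.9, 0.1, -2.1]
finger_gap: 0.248
grasp_force: 60.8
```

Call:
step_arm --rows '[{"dx": 0, "dy": 0, "dz": -0.04, "spin": 0, "gripper": 0}, {"dx": 0, "dy": 0, "dz": -0.04, "spin": 0, "gripper": 0}, {"dx": 0, "dy": 0, "dz": 0, "spin": 0, "gripper": 0}, {"dx": 0, "dy": 0, "dz": 0, "spin": 0, "gripper": 0}]'

```text
clock: 10.12
position: [601.8, -299.8, 87.5]
ee_rot: [[0.942, -0.335, 0.002], [-0.335, -0.942, -0.001], [0.002, 0.0, -1.0]]
wrist_force: [-0.6, 0.2, -0.1]
finger_gap: 0.247
grasp_force: 60.7
```

Run:
```python
from m import *
s=robot.sense();print(s['clock'],s['position'],s['wrist_force'],s['moment'],s['grasp_force'],s['finger_gap'])
a=cv2.resize(shot('top')[180:300,280:480,::-1],(600,360))
b=cv2.resize(shot('wrist')[120:400,160:480,::-1],(200,175));b=cv2.copyMakeBorder(b,0,185,0,0,0)
cv2.imwrite('pics/b1.png',np.hstack([a,b]))
for c in('top','side'):print([(np.round(r['rect']),r['conf']) for r in robot.boxes_of(c,'jar')[:2]])
```

```text
10.125 [ 601.7565804  -299.79704288   87.45034596] [-0.56622392  0.188024   -0.13339087] [-0.01832802  0.00239659 -0.00594248] 60.74079394340515 0.24699999069804454
[(array([296., 210., 356., 265.]), 0.71)]
[(array([303., 204., 344., 245.]), 0.67)]
```

View pics/b1.png

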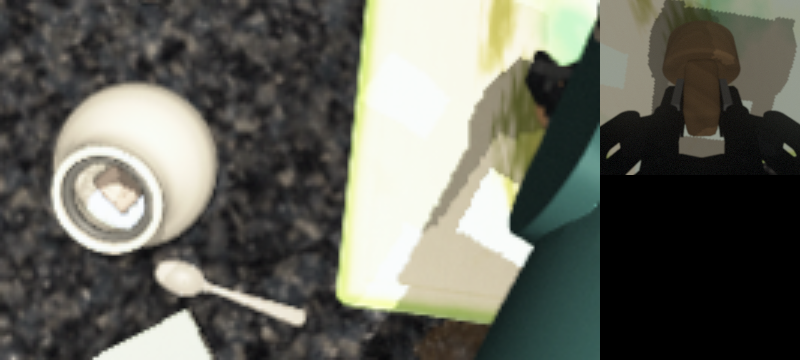

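Call:
step_arm --rows '[{"dx": 0, "dy": 0, "dz": -0.015, "spin": 0, "gripper": 0}, {"dx": 0, "dy": 0, "dz": -0.012, "spin": 0, "gripper": 0}, {"dx": 0, "dy": 0, "dz": -0.006, "spin": 0, "gripper": 0}, {"dx": 0, "dy": 0, "dz": 0, "spin": 0, "gripper": 0}]'

```text
clock: 10.82
position: [600.7, -299.3, 51.1]
ee_rot: [[0.942, -0.335, -0.001], [-0.335, -0.942, 0.001], [-0.001, -0.0, -1.0]]
wrist_force: [0.1, 0.3, -0.4]
finger_gap: 0.247
grasp_force: 60.9
```

Call:
step_arm --rows '[{"dx": 0, "dy": 0, "dz": -0.001, "spin": 0, "gripper": 0}, {"dx": 0, "dy": 0, "dz": -0.001, "spin": 0, "gripper": 0}, {"dx": 0, "dy": 0, "dz": 0, "spin": 0, "gripper": 0}]'

```text
clock: 11.2
position: [601.0, -299.5, 50.0]
ee_rot: [[0.942, -0.335, 0.0], [-0.335, -0.942, -0.0], [0.0, 0.0, -1.0]]
wrist_force: [-0.8, 0.7, -1.1]
finger_gap: 0.247
grasp_force: 60.8
```

Call:
step_arm --rows '[{"dx": 0, "dy": 0, "dz": -0.0015, "spin": 0, "gripper": 0}, {"dx": 0, "dy": 0, "dz": 0, "spin": 0, "gripper": 0}]'

```text
clock: 11.45
position: [601.2, -299.6, 49.5]
ee_rot: [[0.942, -0.335, 0.001], [-0.335, -0.942, -0.0], [0.001, 0.0, -1.0]]
wrist_force: [-2.9, 0.2, 7.9]
finger_gap: 0.249
grasp_force: 62.1
```

Call:
step_arm --rows '[{"dx": 0, "dy": 0, "dz": -0.0015, "spin": 0, "gripper": 0}, {"dx": 0, "dy": 0, "dz": 0, "spin": 0, "gripper": 0}]'

```text
clock: 11.7
position: [601.4, -299.7, 49.3]
ee_rot: [[0.942, -0.335, 0.001], [-0.335, -0.942, -0.001], [0.002, 0.0, -1.0]]
wrist_force: [-7.5, 4.1, 19.0]
finger_gap: 0.249
grasp_force: 63.6
```

Call:
step_arm --rows '[{"dx": 0, "dy": 0, "dz": -0.001, "spin": 0, "gripper": 0}, {"dx": 0, "dy": 0, "dz": 0, "spin": 0, "gripper": 0}]'

```text
clock: 11.95
position: [601.5, -299.7, 49.1]
ee_rot: [[0.942, -0.335, 0.002], [-0.335, -0.942, -0.001], [0.002, 0.0, -1.0]]
wrist_force: [-10.6, 5.7, 27.4]
finger_gap: 0.253
grasp_force: 64.7
```

Call:
step_arm --rows '[{"dx": 0, "dy": 0, "dz": 0.003, "spin": 0, "gripper": 0}, {"dx": 0, "dy": 0, "dz": 0, "spin": 0, "gripper": 0}]'

```text
clock: 12.2
position: [601.3, -299.6, 49.5]
ee_rot: [[0.942, -0.335, 0.001], [-0.335, -0.942, -0.001], [0.001, 0.0, -1.0]]
wrist_force: [-0.2, -0.1, 7.4]
finger_gap: 0.253
grasp_force: 61.5
```

Call:
step_arm --rows '[{"dx": 0, "dy": 0, "dz": 0, "spin": 0, "gripper": 0.6}, {"dx": 0, "dy": 0, "dz": 0, "spin": 0, "gripper": 0.6}, {"dx": 0, "dy": 0, "dz": 0, "spin": 0, "gripper": 0.6}, {"dx": 0, "dy": 0, "dz": 0, "spin": 0, "gripper": 0.6}]'

```text
clock: 12.7
position: [600.9, -299.4, 48.7]
ee_rot: [[0.942, -0.335, -0.0], [-0.335, -0.942, 0.0], [-0.0, -0.0, -1.0]]
wrist_force: [0.6, -0.1, -0.7]
finger_gap: 0.599
grasp_force: 0.0
```

Run:
```python
from m import *
s=robot.sense();print(s['clock'],s['position'],s['wrist_force'],s['grasp_force'],s['finger_gap'])
im=shot('wrist','b2')
for q in('stopper','stopper_grip'):print([(np.round(r['rect']),r['conf']) for r in robot.boxes_of('wrist',q)[:2]])
```

```text
12.7 [ 600.88775607 -299.42549854   48.72215626] [ 0.61908733 -0.08037669 -0.6775095 ] 0.0 0.5992493265445246
[(array([258., 122., 389., 267.]), 0.64)]
[(array([264., 117., 388., 266.]), 0.8)]
```

View pics/b2.png

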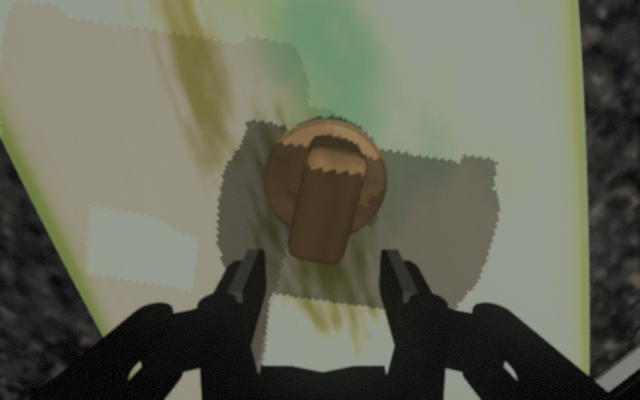

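Run:
```python
from m import *
from scipy.optimize import least_squares
i=robot.camera_info('wrist')
ob=[((-22,11,71),(290,260)),((-22,-11,71),(345,264)),((22,11,71),(308,166)),((22,-11,71),(366,172)),((22,11,31),(309,142)),((22,-11,31),(362,152)),]
def res(p):
    R=Rz(p[2])@cv2.Rodrigues(np.array([p[3],p[4],0.]))[0]
    r=[proj(0,np.array([p[0],p[1],7])+R@np.array(m,float),i)-uv for m,uv in ob]
    # disc extremes of plug top: left, right
    t=np.radians(np.arange(0,360,5));pts=np.array([proj(0,np.array([p[0],p[1],7])+R@np.array([28.5*np.cos(a),28.5*np.sin(a),31]),i) for a in t])
    r.append([pts[:,0].min()-264,pts[:,0].max()-387]);return np.concatenate(r)
for t in(0,-.6):
    r=least_squares(res,[620,-305,-.35,0,t],loss='soft_l1');print(r.cost,np.round(r.x,3));print(np.round(r.fun,1))
```

```text
46.37638101680626 [ 6.29780e+02 -3.12335e+02 -5.16000e-01  1.10000e-02 -2.30000e-02]
[-1.8 14.8  0.7 19.5 -1.1 -4.7  5.   0.2  1.1 -0.2 -3.5 -1.7  0.5 -0.1]
47.218690789650886 [ 628.922 -311.766   -6.806   35.501  -12.724]
[-2.  14.5  0.6 19.5 -0.3 -6.   5.6 -0.6  1.3  0.5 -3.5 -0.7  0.3 -0.5]
```

Call:
step_arm --rows '[{"dx": 0, "dy": 0, "dz": 0.03, "spin": 0, "gripper": 0.6}, {"dx": 0, "dy": 0, "dz": 0.05, "spin": 0, "gripper": 0.6}, {"dx": 0, "dy": 0, "dz": 0.05, "spin": 0, "gripper": 0.6}, {"dx": 0, "dy": 0, "dz": 0.05, "spin": 0, "gripper": 0.6}, {"dx": -0.013, "dy": 0.058, "dz": 0, "spin": 10, "gripper": 0.6}]'

```text
clock: 13.48
position: [589.0, -243.3, 233.3]
ee_rot: [[0.986, -0.167, 0.005], [-0.167, -0.986, -0.003], [0.006, 0.002, -1.0]]
wrist_force: [1.4, 0.9, -0.8]
finger_gap: 0.602
grasp_force: 0.0
```

Call:
step_arm --rows '[{"dx": -0.013, "dy": 0.059, "dz": 0, "spin": 10, "gripper": 0.6}, {"dx": -0.013, "dy": 0.059, "dz": 0, "spin": 0, "gripper": 0.6}, {"dx": -0.013, "dy": 0.059, "dz": 0, "spin": 0, "gripper": 0.6}, {"dx": -0.013, "dy": 0.059, "dz": 0, "spin": 0, "gripper": 0.6}, {"dx": -0.013, "dy": 0.059, "dz": 0, "spin": 0, "gripper": 0.6}]'

```text
clock: 14.1
position: [522.2, 55.2, 229.2]
ee_rot: [[1.0, 0.007, 0.001], [0.007, -1.0, 0.0], [0.001, -0.0, -1.0]]
wrist_force: [1.2, 0.5, 0.2]
finger_gap: 0.6
grasp_force: 0.0
```

Call:
step_arm --rows '[{"dx": -0.013, "dy": 0.059, "dz": 0, "spin": 0, "gripper": 0.6}, {"dx": -0.013, "dy": 0.059, "dz": 0, "spin": 0, "gripper": 0.6}, {"dx": -0.013, "dy": 0.059, "dz": 0, "spin": 0, "gripper": 0.6}, {"dx": -0.013, "dy": 0.059, "dz": 0, "spin": 0, "gripper": 0.6}, {"dx": -0.013, "dy": 0.059, "dz": 0, "spin": 0, "gripper": 0.6}]'

```text
clock: 14.72
position: [457.2, 350.4, 229.2]
ee_rot: [[1.0, 0.007, 0.001], [0.007, -1.0, 0.0], [0.001, -0.0, -1.0]]
wrist_force: [1.1, -0.2, -1.1]
finger_gap: 0.604
grasp_force: 0.0
```

Call:
step_arm --rows '[{"dx": 0, "dy": 0, "dz": 0, "spin": 0, "gripper": 0.6}, {"dx": 0, "dy": 0, "dz": 0, "spin": 0, "gripper": 0.6}]'

```text
clock: 14.98
position: [457.9, 348.4, 228.8]
ee_rot: [[1.0, 0.008, -0.0], [0.008, -1.0, -0.0], [-0.0, 0.0, -1.0]]
wrist_force: [0.6, -0.1, 0.2]
finger_gap: 0.597
grasp_force: 0.0
```

Run:
```python
from m import *
s=robot.sense();print(s['clock'],s['position'],s['ee_rot'][:,0],s['wrist_force'],s['qpos'])
i=robot.camera_info('wrist');im=shot('wrist','tb')
for r in robot.outline_of('wrist','tablet')[:2]:
    q=np.argwhere(r['pixels'])[:,::-1].astype(float);print(r['rect'],r['conf'],len(q))
    w=np.array([atz(0,u,12,i)[:2] for u in q],np.float32);print(cv2.minAreaRect(w))
t=shot('top')
print([(np.round(r['rect']),r['conf']) for r in robot.boxes_of('top','stopper')[:2]])
print([(np.round(r['rect']),r['conf']) for r in robot.boxes_of('top','tablet')[:2]])
cv2.imwrite('pics/tb2.png',np.hstack([cv2.resize(im[:,:,::-1],(480,300)),cv2.resize(t[180:280,400:500,::-1],(300,300))]))
```

```text
14.975 [457.9019073  348.43416825 228.82302774] [ 9.99968420e-01  7.94702584e-03 -6.72100059e-05] [ 0.60475808 -0.05633574  0.17163635] [ 6.06249257e-01 -1.00285833e-01  1.66313405e+00 -2.33008287e-04
  1.57898460e+00  2.16909658e+00]
[295.5, 104.7, 336.8, 136.1] 0.65 914
((507.6327819824219, 354.7305603027344), (26.976879119873047, 36.75001525878906), 23.436260223388672)
[(array([455., 202., 482., 224.]), 0.71)]
[(array([194., 239., 209., 256.]), 0.56)]
```

View pics/tb2.png

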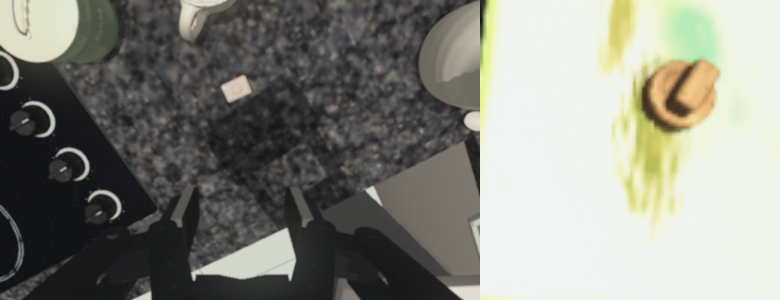

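Call:
step_arm --rows '[{"dx": 0.025, "dy": 0.0035, "dz": -0.04, "spin": 8, "gripper": 0.7}, {"dx": 0.025, "dy": 0.0035, "dz": -0.05, "spin": 8, "gripper": 0.7}, {"dx": 0, "dy": 0, "dz": -0.05, "spin": 7, "gripper": 0.7}, {"dx": 0, "dy": 0, "dz": -0.05, "spin": 0, "gripper": 0.7}, {"dx": 0, "dy": 0, "dz": -0.025, "spin": 0, "gripper": 0.7}]'

```text
clock: 15.85
position: [507.3, 354.1, 10.9]
ee_rot: [[0.918, 0.396, -0.003], [0.396, -0.918, -0.002], [-0.003, 0.001, -1.0]]
wrist_force: [-0.5, 0.1, 0.7]
finger_gap: 0.697
grasp_force: 0.0
```

Call:
step_arm --rows '[{"dx": 0, "dy": 0, "dz": -0.01, "spin": 0, "gripper": 0.6}, {"dx": 0, "dy": 0, "dz": 0, "spin": 0, "gripper": 0.5}, {"dx": 0, "dy": 0, "dz": 0, "spin": 0, "gripper": 0.3}, {"dx": 0, "dy": 0, "dz": 0, "spin": 0, "gripper": 0.2}, {"dx": 0, "dy": 0, "dz": 0, "spin": 0, "gripper": 0.2}]'

```text
clock: 16.48
position: [508.7, 356.0, 5.5]
ee_rot: [[0.918, 0.397, 0.002], [0.397, -0.918, 0.001], [0.002, -0.0, -1.0]]
wrist_force: [-1.2, -0.4, 7.5]
finger_gap: 0.396
grasp_force: 60.5
```

Call:
step_arm --rows '[{"dx": 0, "dy": 0, "dz": 0.04, "spin": 0, "gripper": 0.2}, {"dx": 0, "dy": 0, "dz": 0.06, "spin": 0, "gripper": 0.2}, {"dx": 0, "dy": 0, "dz": 0.06, "spin": 0, "gripper": 0.2}, {"dx": 0.002, "dy": -0.04, "dz": 0.04, "spin": -8.6, "gripper": 0.2}, {"dx": 0.002, "dy": -0.05, "dz": 0, "spin": -8.6, "gripper": 0.2}]'

```text
clock: 17.1
position: [512.8, 265.5, 208.4]
ee_rot: [[0.994, 0.105, 0.006], [0.105, -0.994, 0.003], [0.006, -0.002, -1.0]]
wrist_force: [0.2, -0.5, -1.0]
finger_gap: 0.398
grasp_force: 59.9
```

Call:
step_arm --rows '[{"dx": 0.002, "dy": -0.05, "dz": 0, "spin": -8.6, "gripper": 0.2}, {"dx": 0.002, "dy": -0.05, "dz": 0, "spin": -8.6, "gripper": 0.2}, {"dx": 0.002, "dy": -0.05, "dz": 0, "spin": -8.6, "gripper": 0.2}, {"dx": 0, "dy": -0.05, "dz": 0, "spin": 0, "gripper": 0.2}, {"dx": 0, "dy": 0, "dz": 0, "spin": 0, "gripper": 0.2}]'

```text
clock: 17.73
position: [518.0, 63.0, 204.6]
ee_rot: [[0.941, -0.338, 0.001], [-0.338, -0.941, -0.0], [0.001, -0.0, -1.0]]
wrist_force: [-0.9, 0.7, -0.0]
finger_gap: 0.396
grasp_force: 59.9
```

Run:
```python
from m import *
s=robot.sense();print(s['clock'],s['position'],s['ee_rot'][:,1],s['grasp_force'],s['finger_gap'])
i=robot.camera_info('wrist');im=shot('wrist','j1');p=np.load('p.npy')
# overlay predicted rim (red) and with shift (-4,-1) (green)
v=im[:,:,::-1].copy()
for sh,col in((0,0),(0,0,255)),((-4,-1),(0,255,0)):
    q=p.copy();q[:2]+=sh
    for R,z in((43.5,0),(25.5,-8)):
        pts=np.array([proj(0,W(q,(R*np.cos(t),R*np.sin(t),z)),i) for t in np.linspace(0,6.3,60)]).astype(int)
        cv2.polylines(v,[pts],False,col,1)
cv2.imwrite('pics/j1o.png',v)
```

```text
17.725 [517.95501478  62.98853065 204.63320773] [-3.38362171e-01 -9.41015953e-01 -1.33478946e-04] 59.89676535129547 0.3957779790961828
```

View pics/j1o.png

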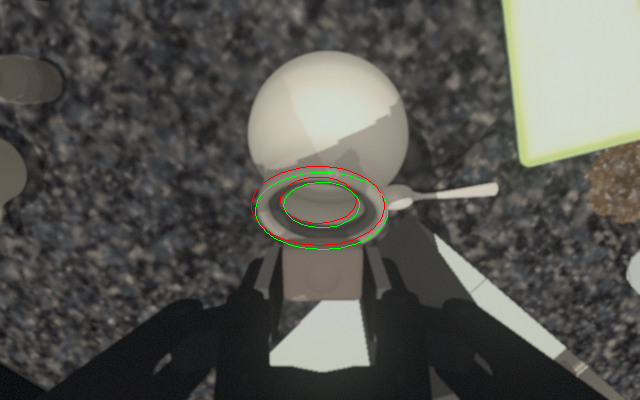

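Call:
step_arm --rows '[{"dx": 0.0005, "dy": -0.001, "dz": -0.03, "spin": 0, "gripper": 0.2}, {"dx": 0, "dy": 0, "dz": -0.02, "spin": 0, "gripper": 0.2}, {"dx": 0, "dy": 0, "dz": -0.01, "spin": 0, "gripper": 0.2}, {"dx": 0, "dy": 0, "dz": 0, "spin": 0, "gripper": 0.2}, {"dx": 0, "dy": 0, "dz": 0, "spin": 0, "gripper": 0.2}]'

```text
clock: 18.4
position: [518.8, 64.7, 144.8]
ee_rot: [[0.942, -0.335, 0.001], [-0.335, -0.942, 0.0], [0.001, -0.0, -1.0]]
wrist_force: [-0.2, -0.2, -0.5]
finger_gap: 0.401
grasp_force: 59.9
```

Call:
step_arm --rows '[{"dx": 0, "dy": 0, "dz": 0, "spin": 0, "gripper": 0.6}, {"dx": 0, "dy": 0, "dz": 0, "spin": 0, "gripper": 0.6}, {"dx": 0, "dy": 0, "dz": 0, "spin": 0, "gripper": 0.6}, {"dx": 0, "dy": 0, "dz": 0.02, "spin": 0, "gripper": 0.6}, {"dx": 0, "dy": 0, "dz": 0.05, "spin": 0, "gripper": 0.6}]'

```text
clock: 19.02
position: [517.7, 64.4, 214.1]
ee_rot: [[0.942, -0.335, -0.003], [-0.335, -0.942, -0.0], [-0.003, 0.001, -1.0]]
wrist_force: [0.4, 0.3, 0.6]
finger_gap: 0.601
grasp_force: 0.0
```

Call:
step_arm --rows '[{"dx": -0.02, "dy": 0.007, "dz": 0.05, "spin": 0, "gripper": 0.6}, {"dx": -0.03, "dy": 0.011, "dz": 0.04, "spin": 0, "gripper": 0.6}, {"dx": 0, "dy": 0, "dz": 0, "spin": 0, "gripper": 0.6}, {"dx": 0, "dy": 0, "dz": 0, "spin": 0, "gripper": 0.6}]'

```text
clock: 19.52
position: [468.5, 82.5, 304.3]
ee_rot: [[0.942, -0.335, 0.001], [-0.335, -0.942, 0.0], [0.001, -0.0, -1.0]]
wrist_force: [0.7, -0.2, -0.3]
finger_gap: 0.6
grasp_force: 0.0
```

Run:
```python
from m import *
s=robot.sense();print(s['clock'],s['position'],s['wrist_force'],s['finger_gap'])
im=shot('wrist');t=shot('side')
for c in('wrist','side','top'):
    if c=='top': shot('top')
    for q in('jar','tablet','stopper'):print(c,q,[(np.round(r['rect']),round(r['conf'],2)) for r in robot.boxes_of(c,q)[:2]])
cv2.imwrite('pics/f.png',np.hstack([cv2.resize(im[20:220,220:440,::-1],(440,400)),cv2.resize(t[130:260,270:387,::-1],(360,400))]))
```

```text
19.525 [468.45246023  82.4997441  304.31065876] [ 0.68677891 -0.22371877 -0.32525423] 0.5997770202619813
wrist jar [(array([266.,   7., 386., 156.]), 0.68)]
wrist tablet []
wrist stopper []
side jar [(array([300., 200., 347., 246.]), 0.9)]
side tablet []
side stopper []
top jar []
top tablet []
top stopper [(array([454., 200., 481., 222.]), 0.78)]
```

View pics/f.png

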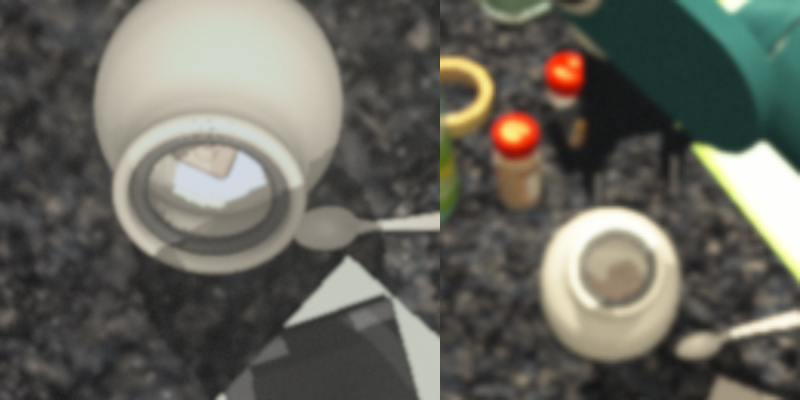

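```bash
python3 -c "
from station import robot
print(robot.job_done())"
```

```text
the job is handed in; nothing more can be done
None
```

The job is handed in at about 20 s: I rocked the stopper out and stood it upright on the board, and the stray tablet is in the open jar, which moved only about 4 mm. I viewed 12 pictures, two over your limit of 10, and the hand-in returned no verdict, so these results are from the cameras and force readings only.

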